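# Seal the clip-top canister: feel the vent, then snap the bail over

## Robot

A 6-joint arm with a two-finger parallel gripper is mounted at the origin on a cart in front of the work surface, level with it; the furniture and walls round the work are solid. World frame = base frame: x ahead of the robot, y to its left, z up, the work surface at z = 0. Lengths are in m, angles in rad, forces in N, time in s.
With the tool pointing down it reaches from about 0.35 to 0.975 m from the base axis. Payload 4.9 kg.
Tool frame: the origin (TCP) lies at the very end of the fingers, on their centre line; the grasp point (between the pads) lies 19 mm behind it; x points along the fingers, z is the direction in which the jaws open and shut, and the axes are right-handed (so a half turn about x gives the same grasp; the last joint's range is limited). The gripper opens to 85 mm and grips with 20 to 120 N. Pads are 22 mm wide; open, the fingers measure 114 mm over their backs; the gripper's body (76 mm by 85 mm) begins 54 mm behind the grasp point. The pads swing forward as they close: fully open they stand 13 mm farther back than shut.
Start: joints at [1.111, 0.053, 1.613, -0, 1.476, -0.119], TCP at [0.209, 0.589, 0.231] pointing down, gripper open.
Joint ranges: [-3.01, 3.01], [-1.01, 2.22], [0.06, 2.58], [-1.02, 4.17], [0.09, 2.62], [-3.14, 3.14]. Speed limits (rad/s): [2.57, 2.57, 3.14, 3.14, 3.14, 3.14].

## Interface

Orientations are given as a unit quaternion [w, x, y, z].
In Python, from plant import manip, vision, job gives the robot as it stands.
- The arm moves only by the tool servo_tool, never from a script. Its arguments are lists of equal length, an entry for each row: "twist": the turn, a rotation vector about the world's x, y, z in rad, a list of three; "xyz": the shift along the world's x, y, z in cm, a list of three; "fingers": the opening, from 0 (shut) to 1 (fully open). In form: {"twist": [[wx, wy, wz], ...], "xyz": [[x, y, z], ...], "fingers": [fingers, ...]}. A call has 1 to 8 rows; each row shifts and turns the commanded pose from where the row before left it; what a row does not reach is not made up. A row lasts 1/8 s, in which the tool goes at most 62.5 mm and 10.7 degrees, less where a joint would pass 70% of its speed; a pose out of reach is approached as far as the arm can. A call with a gripper value outside its range is refused whole. The fingers move at their own pace and stop on an object; the grip force is fixed at half the most. Time passes only in rows, so rows that do not move let the fingers close. It gives the time, the measured TCP pose, the force and the opening at its end, in the units of the state.
- manip.state(): the state, without advancing time (a new reading comes with each control period).
- vision.grab_frame(name): name is "scene" or "top"; returns the picture (480x640x3 uint8, red, green, blue); there is no depth.
- vision.get_calibration(name): a dict with "camera_matrix" (3x3 intrinsics, pixels), "k1" (the pictures are not rectified: a ray, as slopes to the right and down, at radius r is drawn at 1 + k1 r^2 times it, then the intrinsics apply), "origin" and "orientation" of the camera in the world. Camera axes: x right, y up, looking along -z (the intrinsics and any distortion apply to the point x, -y, -z); pixel columns grow to the right and rows downward; lengths in m; the calibration is good to about 2 mm. A picture is of the moment at which its call begins. get_calibration takes no time and is no camera call.
- job.job_done(): hands the job in, once; it reports no verdict.
Trained networks look in the newest picture that a camera, given by its name, has taken for a name from the list of things; names that differ only in an ending like _2 or _b are one class to them, and where a whole thing is asked for, a point or a joint stands for the part that bears it (a point fixed in the world has none). Each returns a list of dicts, best first, with "score" (0 to 1); they miss things now and then, are a little off and sometimes report something else, mostly with a low value. They report only what shows in the picture. A call takes as long as a camera call.
- vision.spot_in(camera, label): "extent" ([centre column, centre row, width, height] in pixels, round what is visible of it).
The state is a dict: "time": time; "joint_pos": joint angles; "joint_vel": joint speeds; "joint_efforts": joint torques, N m; "tool_pos": TCP position; "tool_rot": TCP orientation; "contact_force": force on the tool from outside, world axes, zero at the start; "ft_torque": the same for the moment, N m; "gripper_width": opening from 0.0 (shut) to 1.0 (fully open).
Only numpy, scipy, OpenCV 4.12 (cv2) and the standard library are available. Lean on these libraries where they do the work, as an engineer would, in place of code of your own. Each camera call takes 0.05 s, during which the arm holds its last target.

## Task

Make the leaning canister in the rack airtight. Feel the red push-push vent button in its lid with shut fingertips: its inner stop has to be left locked in its deep position, so click it firmly only if you feel it is not (the button itself stands equally high either way). Also swing the wire bail across the lid to the other side until it has snapped past its catch, and leave the mug and the spice jars standing where they are.

Things in the scene. Friction and masses are not known exactly. Their poses are not given: they have to be found in the camera images.
- rack: Fixed wooden two-board rack, 190 x 280 mm, origin at the centre of its underside, x axis to its back, z up. Its upper board (underside 340 mm up, front edge 50 mm in front of the origin) overhangs the canister's lid, so the tool must come from the front, tilted about as the canister is.
- canister: Fixed blue canister, 104 mm across, 125 mm to the flat top of its white lid, leaning 35 degrees to the rack's front. Origin at the centre of its underside, z along its own axis up through the lid, x to the back, y as the rack's y. Two steel posts, 26 mm high, stand on the lid at x = -33 and 33 mm, y = -27 mm and carry the bail's sprung catch; between them 54 mm are free.
- vent_cap: Red round vent button, 30 mm across, standing 20 mm out of the middle of the lid; origin at the middle of its foot, level with the lid top while untouched, z along the canister's axis. It slides along that axis only, 16 mm down to a hard end, and always springs back to the same height. Under it is a hidden inner stop, found released or locked.
- vent_top (a point): Centre of the button's top face, 145 mm up the canister's axis. Pressing it takes under 1.5 N until it meets the inner stop: 2 mm down if that is released, about 10 mm down if it is locked deep. Pushing the stop on takes 5 to 8 N. A full push to the hard end, then letting go, changes the state; a push of under 13 mm changes nothing.
- bail (a joint): Angle of the wire bail about its hinge (rad): 0 = open, leaning 42 degrees to the canister's +y side; 0.73 = straight over the lid; 1.40 = closed against its stop, leaning 38 degrees to -y. The sprung catch resists with about 5 N on the crossbar between 1.05 and 1.2; beyond about 1.28 it holds the bail closed.
- bail_grip (a point): Middle of the bail's crossbar, an orange sleeve 12 mm thick and 76 mm long, parallel to the canister's x axis, 68 mm from the hinge axis. It passes 20 mm clear above the red button. Its surface is not slippery: a fingertip that pushes it should go round the hinge with it.
- bail_hinge (a point): Middle of the bail's hinge axis, which runs along the canister's x axis, 103 mm up the canister's axis.
- spice_a: Spice jar with green cap, 46 x 106 mm, standing on the rack's upper board; origin at its foot. To be left alone.
- spice_b: Second spice jar, like the first. To be left alone.
- mug: White mug, 80 x 115 x 91 mm, standing on the worktop beside the rack; origin at its foot. To be left alone.

How it is judged:
By the outcome, as a careful person would: the job done as asked, in the order asked, and still so for the second after the job is handed in, with the robot touching nothing.
It also fails if it takes over 48 s, if anything falls off the work surface, if the arm or the gripper's body presses on something with over 40 N, if the wrist force passes 120 N, or if a joint passes its speed limit or range.

## Working session

There is one attempt and no reset: what is moved stays moved. The work goes in short steps, Python scripts to look and compute and a tool call to move; the robot and the scene stay as the last step left them, time stands still between calls to the robot, and variables do not carry over. Pictures are saved under pics/ and viewed, and the job is handed in when it is done.

Besides the shell and the picture viewer there is one more tool, called after "Emit:" by a JSON object that holds its "name" and its "arguments", one argument or row to a line. servo_tool: Moves the arm, as the interface text tells. Its arguments: {"type":"object","properties":{"twist":{"type":"array","items":{"type":"array","items":{"type":"number"}}},"xyz":{"type":"array","items":{"type":"array","items":{"type":"number"}}},"fingers":{"type":"array","items":{"type":"number"}}},"required":["twist","xyz","fingers"]}

```bash
mkdir -p pics; ls
python3 - <<'E'
from plant import manip, vision, job
import cv2
for n in("scene","top"):
    f=vision.grab_frame(n); cv2.imwrite(f"pics/{n}0.png",f[:,:,::-1])
    print(n,vision.get_calibration(n))
    for l in ["rack","canister","vent_cap","bail","bail_grip","mug","spice_a"]:
        r=vision.spot_in(n,l); print(l,[(d["score"],[round(float(x)) for x in d["extent"]]) for d in r])
print(manip.state())
E
```

```text
pics
scene {'camera_matrix': array([[564.14114036,   0.        , 318.86642225],
       [  0.        , 564.14114036, 237.44689279],
       [  0.        ,   0.        ,   1.        ]]), 'k1': -0.031217263598994113, 'origin': array([0.22167779, 0.64047087, 0.83657178]), 'orientation': array([-0.25221297, -0.11431132,  0.40063702,  0.87339082])}
rack []
canister [(0.7, [348, 285, 86, 80])]
vent_cap [(0.63, [360, 281, 20, 22])]
bail [(0.84, [350, 288, 41, 68])]
bail_grip [(0.82, [351, 288, 43, 67])]
mug [(0.82, [445, 274, 56, 58])]
spice_a [(0.8, [357, 130, 36, 72]), (0.63, [310, 156, 34, 77])]
top {'camera_matrix': array([[501.27281451,   0.        , 326.16436045],
       [  0.        , 501.27281451, 240.96447264],
       [  0.        ,   0.        ,   1.        ]]), 'k1': 0.025168983553374002, 'origin': array([0.07018345, 0.25812224, 1.02559903]), 'orientation': array([-0.50855981, -0.16395308,  0.27102006,  0.80064626])}
rack [(0.73, [319, 275, 170, 195]), (0.33, [431, 317, 55, 50])]
canister [(0.57, [321, 303, 54, 66])]
vent_cap [(0.63, [324, 301, 16, 14])]
bail [(0.88, [315, 303, 20, 62])]
bail_grip [(0.6, [313, 309, 23, 61]), (0.22, [327, 301, 17, 14])]
mug [(0.81, [431, 317, 57, 48])]
spice_a [(0.72, [344, 190, 31, 61]), (0.66, [288, 195, 32, 53])]
{'time': 0.8, 'joint_pos': array([ 1.11101139e+00,  5.26473694e-02,  1.61283794e+00,  1.40834536e-06,
        1.47604627e+00, -1.18972213e-01]), 'joint_vel': array([ 0.00015807,  0.00211306, -0.00184089, -0.00018459,  0.00013054,
        0.00010935]), 'joint_efforts': array([-1.06548137e-04, -3.93640780e+01, -3.70447075e+01, -6.16960665e-05,
        2.25066051e-04,  8.08858090e-06]), 'tool_pos': array([0.20888906, 0.58905402, 0.23137336]), 'tool_rot': array([ 0.57756817, -0.4079558 ,  0.57753066,  0.40797722]), 'contact_force': array([0.17681607, 0.01034003, 0.39867979]), 'ft_torque': array([-0.01369605,  0.0215077 ,  0.03599579]), 'gripper_width': 0.9974263171771469}
```

View pics/scene0.png

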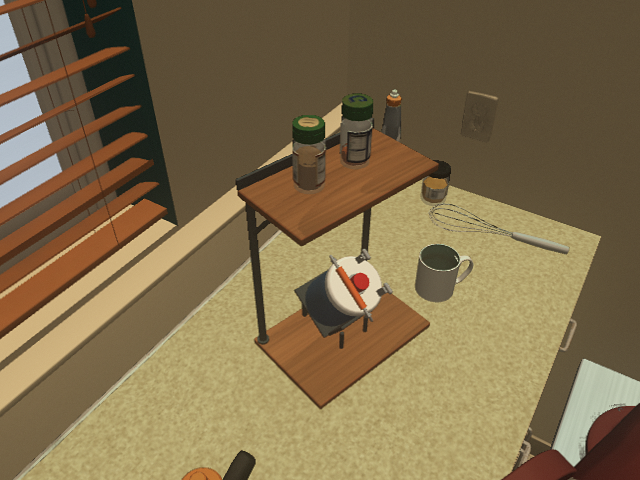

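View pics/top0.png

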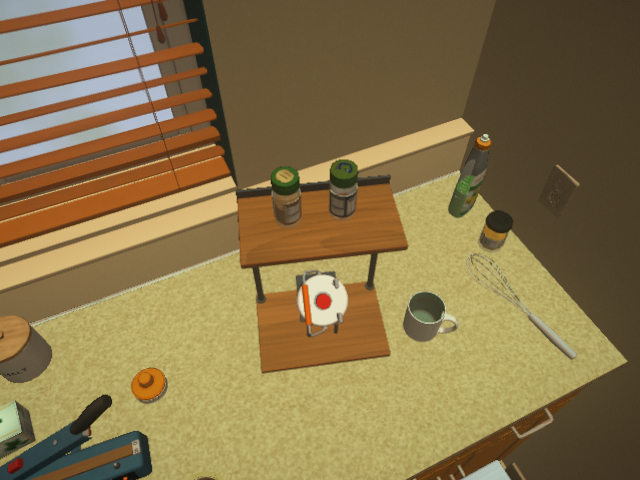

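Run:
```python
import cv2
a=cv2.imread("pics/scene0.png")[235:345,285:405]; cv2.imwrite("pics/sz.png",cv2.resize(a,None,fx=5,fy=5,interpolation=cv2.INTER_CUBIC))
a=cv2.imread("pics/top0.png")[255:355,260:380]; cv2.imwrite("pics/tz.png",cv2.resize(a,None,fx=6,fy=6,interpolation=cv2.INTER_CUBIC))
```

```text
(no output)
```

View pics/sz.png

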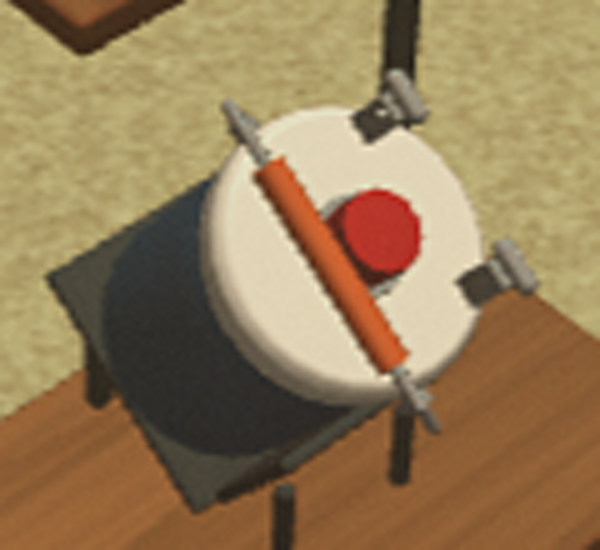

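View pics/tz.png

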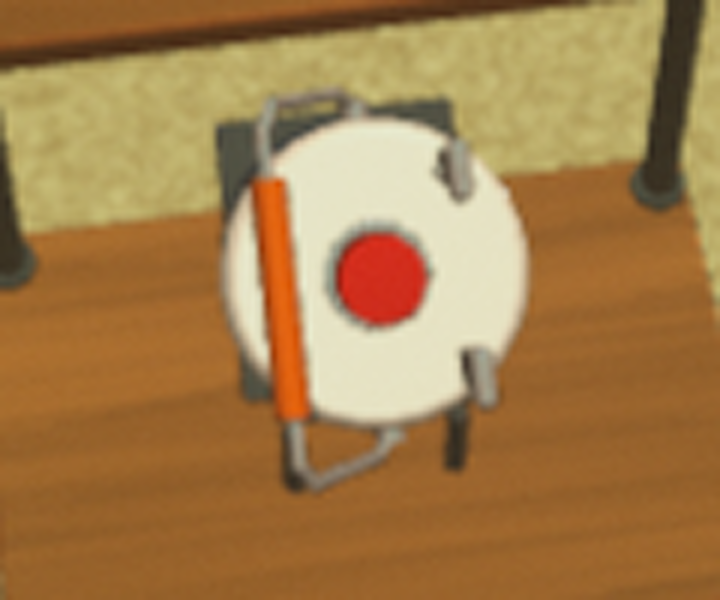

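```bash
cat > h.py <<'E'
import numpy as np, cv2, pickle
from scipy.spatial.transform import Rotation as R
from scipy.optimize import least_squares
from plant import manip, vision, job
C={n:vision.get_calibration(n) for n in("scene","top")}
def q(w): return R.from_quat([w[1],w[2],w[3],w[0]])
def proj(n,P):
    c=C[n]; p=q(c["orientation"]).inv().apply(np.atleast_2d(P)-c["origin"])
    s=np.c_[p[:,0]/-p[:,2], -p[:,1]/-p[:,2]]; r2=(s**2).sum(1,keepdims=True)
    s=s*(1+c["k1"]*r2); K=c["camera_matrix"]; return np.c_[s[:,0]*K[0,0]+K[0,2], s[:,1]*K[1,1]+K[1,2]]
def canR(yaw): return R.from_euler('z',yaw)*R.from_euler('y',-35,degrees=True)
def bailpt(th,x=0): 
    a=np.radians(42)-th
    return np.array([x,.068*np.sin(a),.103+.068*np.cos(a)])
E
python3 - <<'E'
from h import *
S=lambda u,v:(285+u/5-.4,235+v/5-.4); T=lambda u,v:(260+u/6-.4,255+v/6-.4)
def feats(b): return [(np.array([0,0,.145]),S(382,232),T(381,279)),(bailpt(b,.038),S(271,170),T(270,181)),(bailpt(b,-.038),S(393,362),T(294,417)),
 (np.array([.033,-.027,.149]),S(407,92),T(460,165)),(np.array([-.033,-.027,.149]),S(517,262),T(484,378))]
def res(p,full=False):
    M=canR(p[3]); r=[]
    for i,(X,s,t) in enumerate(feats(p[4])):
        W=M.apply(X)+p[:3]; w=1 if i<3 else .4
        r+=list((proj("scene",W)[0]-s)*w)+list((proj("top",W)[0]-t)*w)
    return np.r_[r,p[4]*20]
best=None
for y0 in np.arange(-3,3,.5):
    s=least_squares(res,[.5,.5,.1,y0,0])
    if best is None or s.cost<best.cost: best=s
p=best.x; print(p,best.cost); print(best.fun[:-1].reshape(-1,4).round(1))
M=canR(p[3]); print("axis",M.apply([0,0,1]),"xc",M.apply([1,0,0]),"yc",M.apply([0,1,0]),"btn",M.apply([0,0,.145])+p[:3])
np.save("can.npy",p)
# check lid rim overlay + rack board
for n in("scene","top"):
    im=cv2.imread(f"pics/{n}0.png"); a=np.linspace(0,6.28,90)
    for r,z in((.052,.125),(.015,.145),(.015,.125),(.052,0)):
        for u in proj(n,M.apply(np.c_[r*np.cos(a),r*np.sin(a),0*a+z])+p[:3]): cv2.circle(im,tuple(int(round(k)) for k in u),0,(0,255,0),-1)
    w=im[200:380,240:420]; cv2.imwrite(f"pics/ov_{n}.png",cv2.resize(w,None,fx=3,fy=3))
# rack: front lower-board corners top of board; upper board front corners
top_up=[(240,262),(405,249)]
E
```

```text
[ 0.59234317  0.01591763  0.05326772 -0.28786767  0.16775296] 11.301135479642044
[[ 1.1 -1.2  1.2  0.5]
 [-1.4 -0.8 -0.6  0.2]
 [ 0.   0.8  0.1  0.5]
 [-0.8  0.8 -0.   0.4]
 [-1.   0.5 -0.  -0.3]]
axis [-0.54997459  0.1628431   0.81915204] xc [ 0.78544512 -0.23256405  0.57357644] yc [0.28390828 0.95885144 0.        ] btn [0.51259685 0.03952988 0.17204477]
```

View pics/ov_scene.png

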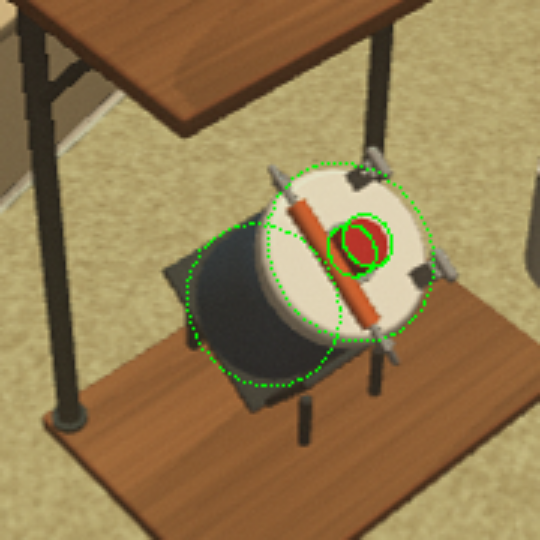

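View pics/ov_top.png

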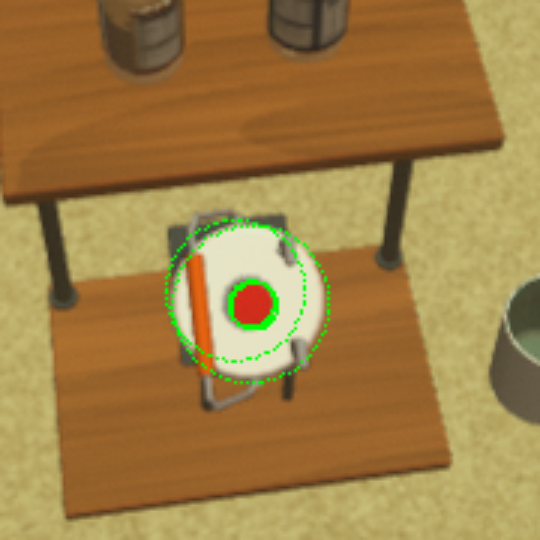

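Run:
```python
import cv2
a=cv2.imread("pics/top0.png")
cv2.imwrite("pics/r1.png",cv2.resize(a[230:380,230:420],None,fx=4,fy=4,interpolation=cv2.INTER_CUBIC))
a=cv2.imread("pics/scene0.png")
cv2.imwrite("pics/r2.png",cv2.resize(a[220:415,235:445],None,fx=3,fy=3,interpolation=cv2.INTER_CUBIC))
```

```text
(no output)
```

View pics/r1.png

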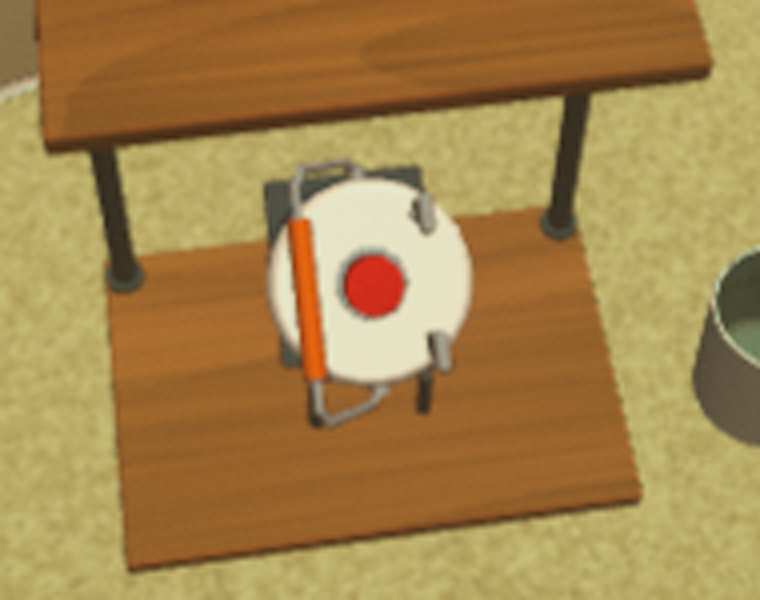

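View pics/r2.png

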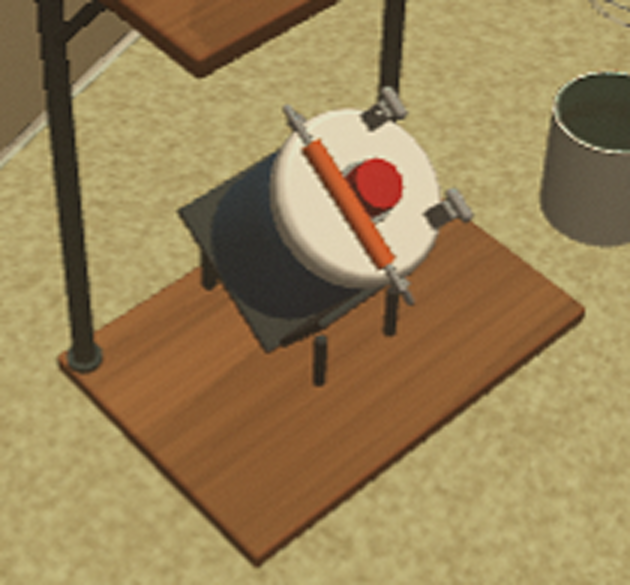

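```bash
cat > fit.py <<'E'
from h import *
S=lambda u,v:(285+u/5-.4,235+v/5-.4); T=lambda u,v:(260+u/6-.4,255+v/6-.4)
S3=lambda u,v:(235+u/3-.3,220+v/3-.3); T4=lambda u,v:(230+u/4-.4,230+v/4-.4)
A=np.array
canF=lambda b:[(A([0,0,.145]),S(382,232),T(381,279),1),(bailpt(b,.038),S(271,170),T(270,181),1),(bailpt(b,-.038),S(393,362),T(294,417),1),
 (A([.033,-.027,.149]),S(407,92),T(460,165),.4),(A([-.033,-.027,.149]),S(517,262),T(484,378),.4),(A([0,0,.125]),None,T4(370,282),.7)]
rackF=[(A([-.095,.14,0]),S3(258,565),T4(130,571),.7),(A([-.095,-.14,0]),S3(583,317),T4(638,501),.7),(A([-.05,.14,.34]),S3(201,75),T4(50,150),.7),(A([-.05,-.14,.34]),None,T4(708,76),.7)]
def res(p,show=False):
    x,y,z,yaw,b,rx,ry,sx,sy,tx,ty=p; off={"scene":A([sx,sy]),"top":A([tx,ty])}
    r=[];lab=[]
    for F,M,o in((canF(b),canR(yaw),p[:3]),(rackF,R.from_euler('z',yaw),A([rx,ry,0]))):
        for X,s,t,w in F:
            W=M.apply(X)+o
            for n,m in(("scene",s),("top",t)):
                if m is None: continue
                d=proj(n,W)[0]+off[n]-m
                if show: print(X,n,d.round(1))
                r+=list(d*w)
    return np.r_[r,b*50,(p[7:]/1.5)]
s=least_squares(res,[.59,.016,.05,-.29,0,.6,0,0,0,0,0]); p=s.x
print(p.round(4),s.cost); res(p,True)
M=canR(p[3]); print("axis",M.apply([0,0,1]),"xc",M.apply([1,0,0]),"yc",M.apply([0,1,0]),"btn",M.apply([0,0,.145])+p[:3], "grip",M.apply(bailpt(p[4]))+p[:3])
print("canister in rack",R.from_euler('z',-p[3]).apply(p[:3]-A([p[5],p[6],0])))
np.save("can.npy",p)
E
python3 fit.py
```

```text
[ 0.5923  0.0106  0.0513 -0.2883  0.093   0.5495  0.0275  0.1961  0.3667
 -1.436   0.0271] 30.53704043559516
[0.    0.    0.145] scene [ 2.8 -2. ]
[0.    0.    0.145] top [2.3 0.1]
[0.038      0.04061031 0.15754175] scene [-2.1  0.2]
[0.038      0.04061031 0.15754175] top [-1.8 -0. ]
[-0.038       0.04061031  0.15754175] scene [-0.9  1.6]
[-0.038       0.04061031  0.15754175] top [-1.1 -0. ]
[ 0.033 -0.027  0.149] scene [-0.4  1.5]
[ 0.033 -0.027  0.149] top [0.9 0.7]
[-0.033 -0.027  0.149] scene [-1.   0.4]
[-0.033 -0.027  0.149] top [ 1.  -1.2]
[0.    0.    0.125] top [2.2 0.2]
[-0.095  0.14   0.   ] scene [0.9 0.8]
[-0.095  0.14   0.   ] top [-0.6  1.3]
[-0.095 -0.14   0.   ] scene [ 1.1 -0.8]
[-0.095 -0.14   0.   ] top [0.7 0.5]
[-0.05  0.14  0.34] scene [-1.2 -0.6]
[-0.05  0.14  0.34] top [-0.8 -0.2]
[-0.05 -0.14  0.34] top [ 0.3 -1.7]
axis [-0.54989642  0.16310687  0.81915204] xc [ 0.78533348 -0.23294075  0.57357644] yc [2.84368152e-01 9.58715158e-01 2.77555756e-17] btn [0.5125816  0.03422324 0.17011453] grip [0.51723322 0.0752026  0.18038813]
canister in rack [ 0.04589778 -0.00407714  0.05133748]
```

```bash
sed -i 's/b\*50/b*3/' fit.py; python3 fit.py
```

```text
[ 0.5937  0.0146  0.0506 -0.2917  0.1995  0.5491  0.028   0.1488  0.2403
 -0.966  -0.2106] 7.231606728712202
[0.    0.    0.145] scene [ 0.7 -0.6]
[0.    0.    0.145] top [0.4 0.2]
[0.038      0.03458115 0.16155036] scene [-0.6 -0.9]
[0.038      0.03458115 0.16155036] top [-0.4 -0.2]
[-0.038       0.03458115  0.16155036] scene [0.6 0.7]
[-0.038       0.03458115  0.16155036] top [ 0.2 -0. ]
[ 0.033 -0.027  0.149] scene [-2.4  2.8]
[ 0.033 -0.027  0.149] top [-0.9  0.8]
[-0.033 -0.027  0.149] scene [-3.   1.9]
[-0.033 -0.027  0.149] top [-0.9 -1. ]
[0.    0.    0.125] top [0.5 0.4]
[-0.095  0.14   0.   ] scene [0.5 0.9]
[-0.095  0.14   0.   ] top [-0.4  1.2]
[-0.095 -0.14   0.   ] scene [ 1.2 -0.4]
[-0.095 -0.14   0.   ] top [0.9 0.7]
[-0.05  0.14  0.34] scene [-1.5 -0.6]
[-0.05  0.14  0.34] top [-0.6 -0.4]
[-0.05 -0.14  0.34] top [ 0.6 -1.4]
axis [-0.54933963  0.16497243  0.81915204] xc [ 0.78453829 -0.23560505  0.57357644] yc [2.87620659e-01 9.57744411e-01 1.38777878e-17] btn [0.51405397 0.03852923 0.16942013] grip [0.51490845 0.07437949 0.18297739]
canister in rack [ 4.65612626e-02 -8.01611933e-06  5.06430857e-02]
```

Run:
```python
from h import *
p=np.load("can.npy"); M=canR(p[3]).as_matrix()
xc,yc,ax=M.T; R0=q(manip.state()["tool_rot"]); print(R0.as_matrix().round(3))
for n,z in(("yc",yc),("-yc",-yc),("xc",xc),("-xc",-xc)):
    x=-ax; Rt=R.from_matrix(np.c_[x,np.cross(z,x),z]); v=(Rt*R0.inv()).as_rotvec(); print(n,v.round(3),np.linalg.norm(v).round(2))
print("standoff",M@[0,0,.145+.08]+p[:3])
```

```text
[[ 0.    -0.942  0.334]
 [ 0.     0.334  0.942]
 [-1.    -0.     0.   ]]
yc [-0.19  -0.581  0.048] 0.61
-yc [ 0.885 -0.289 -2.951] 3.09
xc [ 0.304 -0.6   -1.47 ] 1.62
-xc [-0.608 -0.308  1.564] 1.71
standoff [0.4701068  0.05172703 0.2349523 ]
```

Emit:
{"name": "servo_tool", "arguments": {
  "twist": [
    [-0.038,-0.116,0.01],
    [-0.038,-0.116,0.01],
    [-0.038,-0.116,0.01],
    [-0.038,-0.116,0.01],
    [-0.038,-0.116,0.01],
    [0,0,0],
    [0,0,0],
    [0,0,0]
  ],
  "xyz": [
    [2.0,-5.0,0.5],
    [2.0,-5.0,0.5],
    [2.0,-5.0,0.5],
    [2.0,-5.0,0.5],
    [2.0,-5.0,0.5],
    [2.0,-5.0,0],
    [2.0,-5.0,0],
    [2.0,-5.0,0]
  ],
  "fingers": [0,0,0,0,0,0,0,0]
}}

```text
time: 1.8
tool_pos: [0.369, 0.1879, 0.2566]
tool_rot: [0.668, -0.574, 0.413, 0.233]
contact_force: [0.7, -0.2, 0.8]
gripper_width: -0.002
```

Emit:
{"name": "servo_tool", "arguments": {
  "twist": [
    [0,0,0],
    [0,0,0],
    [0,0,0],
    [0,0,0]
  ],
  "xyz": [
    [2.5,-4.5,-0.5],
    [2.5,-4.5,-0.5],
    [2.5,-4.5,-0.5],
    [2.5,0,-0.5]
  ],
  "fingers": [0,0,0,0]
}}

```text
time: 2.3
tool_pos: [0.4697, 0.0496, 0.2371]
tool_rot: [0.669, -0.572, 0.416, 0.229]
contact_force: [-1.1, 0.1, -0.7]
gripper_width: -0.003
```

```bash
cat > w.py <<'E'
from h import *
import sys
p=np.load("can.npy"); M=canR(p[3]).as_matrix()
def rep():
    s=manip.state(); Rt=q(s["tool_rot"]); c=M.T@(s["tool_pos"]-p[:3]); xc,yc,ax=M.T
    x=-ax; T=R.from_matrix(np.c_[x,np.cross(yc,x),yc])
    print("t",round(s["time"],2),"TCP in can mm",(c*1000).round(1),"force can",(M.T@s["contact_force"]).round(2),"rot err",(T*Rt.inv()).as_rotvec().round(3),"j",s["joint_pos"].round(2))
rep()
if len(sys.argv)>1:
    for n in("scene","top"):
        im=vision.grab_frame(n)[:,:,::-1]; cv2.imwrite(f"pics/{n}{sys.argv[1]}.png",im)
        w=im[200:380,240:420]; cv2.imwrite(f"pics/z{n}{sys.argv[1]}.png",cv2.resize(w,None,fx=4,fy=4,interpolation=cv2.INTER_CUBIC)[:600])
    print((M*10).round(2))
E
python3 w.py 1
```

```text
t 2.3 TCP in can mm [  1.5  -2.2 226.6] force can [-1.24 -0.25  0.03] rot err [0.001 0.002 0.006] j [ 0.07 -0.75  2.3  -0.25  1.02 -1.13]
[[ 7.85  2.88 -5.49]
 [-2.36  9.58  1.65]
 [ 5.74  0.    8.19]]
```

View pics/zscene1.png

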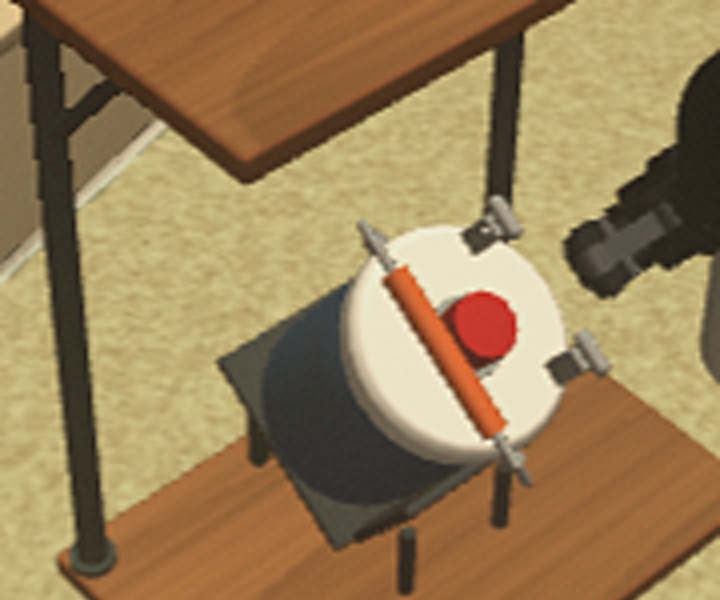

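View pics/ztop1.png

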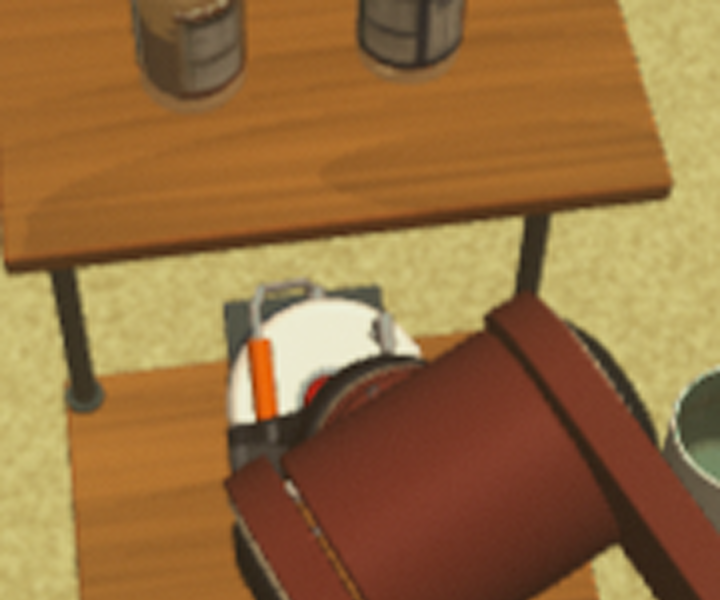

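Run:
```python
from h import *
u=proj("scene",manip.state()["tool_pos"])[0]; print(u,(u-[240,200])*4)
```

```text
[384.89205941 266.2258517 ] [579.56823763 264.90340681]
```

Emit:
{"name": "servo_tool", "arguments": {
  "twist": [
    [0,0,0],
    [0,0,0],
    [0,0,0],
    [0,0,0]
  ],
  "xyz": [
    [1.3,-0.3,-2.0],
    [1.3,-0.3,-2.0],
    [1.24,-0.32,-1.9],
    [0,0,0]
  ],
  "fingers": [0,0,0,0]
}}

```text
time: 2.9
tool_pos: [0.5059, 0.0456, 0.1753]
tool_rot: [0.666, -0.573, 0.415, 0.234]
contact_force: [0.0, 0.9, -0.4]
gripper_width: -0.0
```

```bash
python3 w.py 2
```

```text
t 2.9 TCP in can mm [ -4.7   4.4 155.4] force can [-0.42  0.88 -0.18] rot err [ 0.001 -0.005 -0.004] j [ 0.05 -0.57  2.3  -0.26  0.85 -1.12]
[[ 7.85  2.88 -5.49]
 [-2.36  9.58  1.65]
 [ 5.74  0.    8.19]]
```

Emit:
{"name": "servo_tool", "arguments": {
  "twist": [
    [0,0,0],
    [0,0,0]
  ],
  "xyz": [
    [0.24,-0.5,0.27],
    [0,0,0]
  ],
  "fingers": [0,0]
}}

```text
time: 3.25
tool_pos: [0.5103, 0.0397, 0.1818]
tool_rot: [0.668, -0.574, 0.413, 0.232]
contact_force: [0.6, 0.4, 0.1]
gripper_width: 0.001
```

```bash
python3 w.py 3
```

```text
t 3.25 TCP in can mm [  3.9   0.  157.5] force can [ 0.43  0.55 -0.15] rot err [ 0.001  0.002 -0.002] j [ 0.03 -0.57  2.29 -0.25  0.85 -1.14]
[[ 7.85  2.88 -5.49]
 [-2.36  9.58  1.65]
 [ 5.74  0.    8.19]]
```

View pics/zscene3.png

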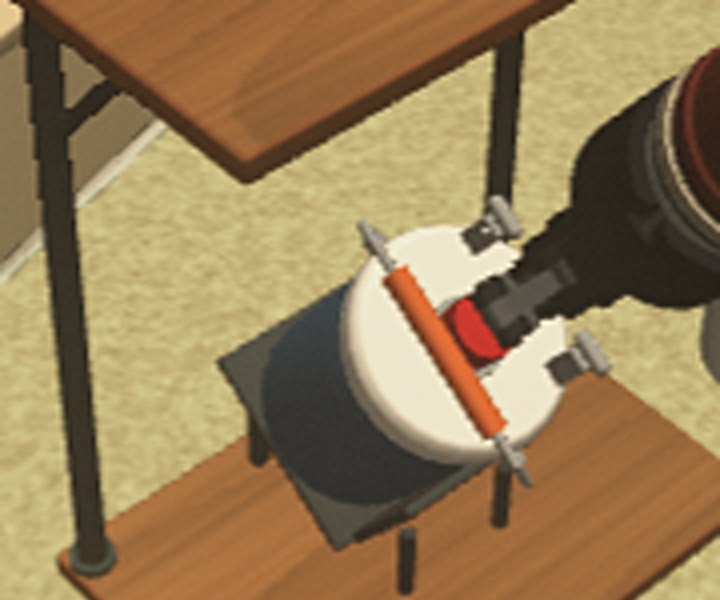

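Emit:
{"name": "servo_tool", "arguments": {
  "twist": [
    [0,0,0],
    [0,0,0],
    [0,0,0]
  ],
  "xyz": [
    [0.38,-0.11,-0.82],
    [0,0,0],
    [0,0,0]
  ],
  "fingers": [0,0,0]
}}

```text
time: 3.72
tool_pos: [0.5132, 0.0387, 0.1712]
tool_rot: [0.667, -0.574, 0.414, 0.233]
contact_force: [-1.3, -0.9, 0.1]
gripper_width: -0.002
```

Emit:
{"name": "servo_tool", "arguments": {
  "twist": [
    [0,0,0],
    [0,0,0]
  ],
  "xyz": [
    [0.11,-0.03,-0.16],
    [0,0,0]
  ],
  "fingers": [0,0]
}}

```text
time: 3.98
tool_pos: [0.5146, 0.0385, 0.1701]
tool_rot: [0.667, -0.574, 0.414, 0.233]
contact_force: [0.3, 0.2, 0.1]
gripper_width: 0.002
```

Emit:
{"name": "servo_tool", "arguments": {
  "twist": [
    [0,0,0],
    [0,0,0]
  ],
  "xyz": [
    [0.11,-0.03,-0.16],
    [0,0,0]
  ],
  "fingers": [0,0]
}}

```text
time: 4.22
tool_pos: [0.5158, 0.0381, 0.1686]
tool_rot: [0.667, -0.574, 0.414, 0.233]
contact_force: [-0.0, 0.3, 0.4]
gripper_width: -0.0
```

Emit:
{"name": "servo_tool", "arguments": {
  "twist": [
    [0,0,0],
    [0,0,0]
  ],
  "xyz": [
    [0.11,-0.03,-0.16],
    [0,0,0]
  ],
  "fingers": [0,0]
}}

```text
time: 4.47
tool_pos: [0.5169, 0.0378, 0.167]
tool_rot: [0.667, -0.574, 0.414, 0.233]
contact_force: [-1.0, 0.5, 1.1]
gripper_width: 0.0
```

```bash
python3 w.py 4
```

```text
t 4.47 TCP in can mm [1.000e+00 1.000e-01 1.413e+02] force can [-0.24  0.18  1.51] rot err [ 0.001 -0.001 -0.002] j [ 0.03 -0.53  2.29 -0.25  0.81 -1.14]
[[ 7.85  2.88 -5.49]
 [-2.36  9.58  1.65]
 [ 5.74  0.    8.19]]
```

Emit:
{"name": "servo_tool", "arguments": {
  "twist": [
    [0,0,0],
    [0,0,0]
  ],
  "xyz": [
    [0.055,-0.02,-0.08],
    [0,0,0]
  ],
  "fingers": [0,0]
}}

```text
time: 4.82
tool_pos: [0.5174, 0.0377, 0.1662]
tool_rot: [0.667, -0.574, 0.414, 0.233]
contact_force: [-0.3, 0.2, 1.8]
gripper_width: -0.001
```

Emit:
{"name": "servo_tool", "arguments": {
  "twist": [
    [0,0,0],
    [0,0,0]
  ],
  "xyz": [
    [0.055,-0.02,-0.08],
    [0,0,0]
  ],
  "fingers": [0,0]
}}

```text
time: 5.08
tool_pos: [0.5179, 0.0375, 0.1654]
tool_rot: [0.667, -0.574, 0.414, 0.233]
contact_force: [-0.2, -0.2, -0.1]
gripper_width: -0.003
```

Emit:
{"name": "servo_tool", "arguments": {
  "twist": [
    [0,0,0],
    [0,0,0]
  ],
  "xyz": [
    [0.055,-0.02,-0.08],
    [0,0,0]
  ],
  "fingers": [0,0]
}}

```text
time: 5.32
tool_pos: [0.5184, 0.0373, 0.1648]
tool_rot: [0.667, -0.574, 0.414, 0.233]
contact_force: [-4.0, 1.1, 3.9]
gripper_width: 0.002
```

```bash
python3 w.py 5
```

```text
t 5.33 TCP in can mm [1.000e+00 1.000e-01 1.387e+02] force can [-1.18 -0.16  5.59] rot err [ 0.001 -0.001 -0.002] j [ 0.02 -0.52  2.29 -0.25  0.8  -1.14]
[[ 7.85  2.88 -5.49]
 [-2.36  9.58  1.65]
 [ 5.74  0.    8.19]]
```

View pics/zscene5.png

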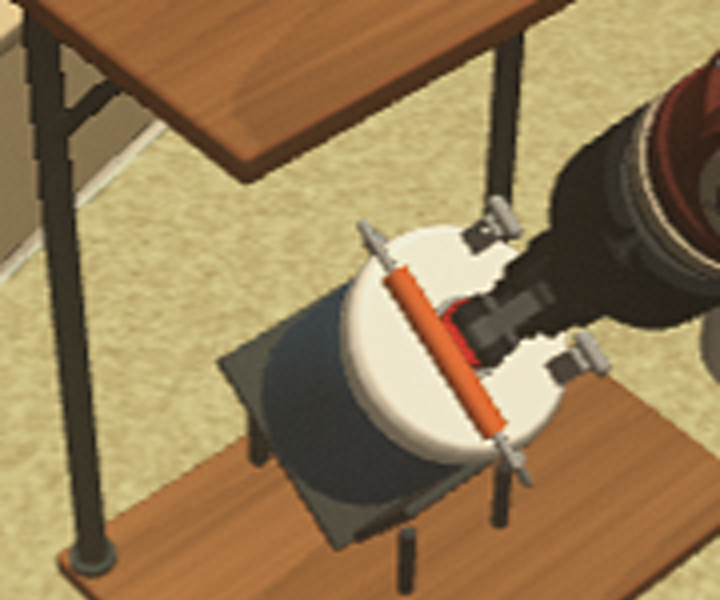

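```bash
cat > smp.py <<'E'
from h import *
import sys
p=np.load("can.npy"); M=canR(p[3]).as_matrix(); N=int(sys.argv[1]); F=[];Z=[]
for i in range(N):
    s=manip.state(); F.append(M.T@s["contact_force"]); Z.append(M.T@(s["tool_pos"]-p[:3])*1000); im=vision.grab_frame("scene")
cv2.imwrite(f"pics/s{s['time']:.2f}.png",cv2.resize(im[200:350,240:420,::-1],None,fx=4,fy=4,interpolation=cv2.INTER_CUBIC))
print("t",s["time"],"pos",np.mean(Z,0).round(2),"F mean",np.mean(F,0).round(2),"sd",np.std(F,0).round(2))
E
python3 smp.py 8
```

```text
t 5.775 pos [1.0200e+00 9.0000e-02 1.3866e+02] F mean [-2.22 -0.06  6.12] sd [0.53 0.51 0.39]
```

Emit:
{"name": "servo_tool", "arguments": {
  "twist": [
    [0,0,0],
    [0,0,0]
  ],
  "xyz": [
    [-0.11,0.03,0.16],
    [0,0,0]
  ],
  "fingers": [0,0]
}}

```text
time: 6.08
tool_pos: [0.5174, 0.0375, 0.1663]
tool_rot: [0.667, -0.574, 0.414, 0.233]
contact_force: [0.0, 0.6, 0.2]
gripper_width: -0.003
```

```bash
python3 smp.py 8
```

```text
t 6.425 pos [ 1.0300e+00 -1.0000e-02  1.4036e+02] F mean [0.05 0.31 0.7 ] sd [0.34 0.54 0.46]
```

Emit:
{"name": "servo_tool", "arguments": {
  "twist": [
    [0,0,0],
    [0,0,0]
  ],
  "xyz": [
    [-0.22,0.07,0.33],
    [0,0,0]
  ],
  "fingers": [0,0]
}}

```text
time: 6.72
tool_pos: [0.5151, 0.0382, 0.1698]
tool_rot: [0.667, -0.574, 0.414, 0.233]
contact_force: [-0.9, -0.1, 0.9]
gripper_width: -0.002
```

```bash
python3 smp.py 10
```

```text
t 7.175 pos [1.0500e+00 2.0000e-02 1.4448e+02] F mean [ 0.24 -0.14  0.48] sd [0.53 0.36 0.4 ]
```

Emit:
{"name": "servo_tool", "arguments": {
  "twist": [
    [0,0,0],
    [0,0,0]
  ],
  "xyz": [
    [-0.55,0.17,0.82],
    [0,0,0]
  ],
  "fingers": [0,0]
}}

```text
time: 7.48
tool_pos: [0.5098, 0.0401, 0.1789]
tool_rot: [0.668, -0.574, 0.413, 0.232]
contact_force: [0.0, -1.0, 0.6]
gripper_width: -0.001
```

```bash
python3 smp.py 10
```

```text
t 7.925 pos [9.8000e-01 1.2000e-01 1.5456e+02] F mean [-0.14  0.05  0.15] sd [0.53 0.48 0.57]
```

```bash
ls pics
python3 - <<'E'
import cv2,numpy as np
a=[cv2.imread("pics/"+f)[150:600,330:700] for f in ("s5.78.png","s7.18.png","s7.92.png") if cv2.imread("pics/"+f) is not None]
print(len(a)); im=np.hstack(a); cv2.imwrite("pics/cmp.png",cv2.resize(im,None,fx=.7,fy=.7))
E
```

```text
ov_scene.png
ov_top.png
r1.png
r2.png
s5.78.png
s6.42.png
s7.17.png
s7.92.png
scene0.png
scene1.png
scene2.png
scene3.png
scene4.png
scene5.png
sz.png
top0.png
top1.png
top2.png
top3.png
top4.png
top5.png
tz.png
zscene1.png
zscene2.png
zscene3.png
zscene4.png
zscene5.png
ztop1.png
ztop2.png
ztop3.png
ztop4.png
ztop5.png
2[ WARN:0@0.052] global loadsave.cpp:275 findDecoder imread_('pics/s7.18.png'): can't open/read file: check file path/integrity
```

Run:
```python
import cv2,numpy as np
a=[cv2.imread("pics/"+f)[230:470,380:580] for f in ("s5.78.png","s6.42.png","s7.17.png","s7.92.png")]
a=[cv2.resize(x,None,fx=2,fy=2,interpolation=cv2.INTER_CUBIC)[:,:] for x in a]
cv2.imwrite("pics/cmp.png",cv2.resize(np.vstack([np.hstack(a[:2]),np.hstack(a[2:])]),None,fx=.62,fy=.62))
```

```text
(no output)
```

View pics/cmp.png

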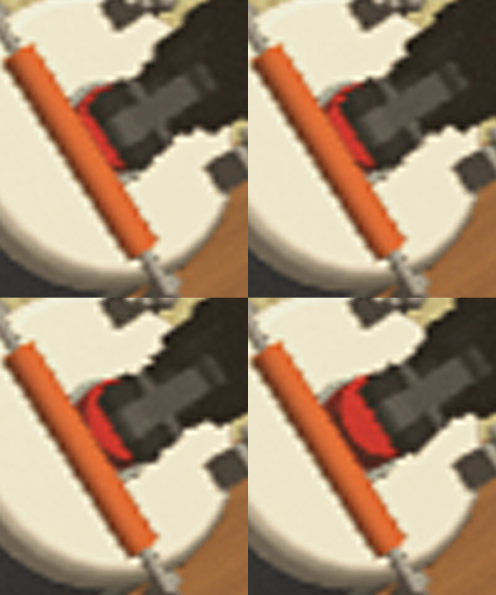

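Run:
```python
import cv2,numpy as np
from h import *
p=np.load("can.npy"); M=canR(p[3])
ax=proj("scene",M.apply([[0,0,.125],[0,0,.145],[0,0,.137]])+p[:3]); print(ax)
for f in ("s5.78.png","s6.42.png","s7.17.png","s7.92.png"):
    im=cv2.imread("pics/"+f).astype(np.float32)
    if f: 
        r=im[:,:,2]; g=im[:,:,1]
        out=[]
        for off in (-2,0,2,4):   # rows offset perpendicular
            d=(ax[1]-ax[0]); d/=np.linalg.norm(d); n=np.array([-d[1],d[0]])
            l=[]
            for k in np.arange(-13,-2,.5):
                u=(ax[1]+d*k+n*off-[240,200])*4+1.5
                l.append(int(cv2.remap(r,np.float32([[u[0]]]),np.float32([[u[1]]]),1)[0,0]))
            out.append(l)
        print(f); [print(*("%4d"%v for v in l)) for l in out]
```

```text
[[356.34840338 283.39720865]
 [361.58821501 280.18445398]
 [359.46945177 281.48362076]]
s5.78.png
 214  221  227  227  225  218  206  197  199  200  189  143   86   43   37   53   63   69   73   73   74   77
 217  223  226  227  226  220  205  195  199  207  200  156  103   64   54   61   70   77   87   94   98   99
 215  220  224  227  228  223  212  204  203  198  177  132   86   51   49   63   71   77   87   94   98   96
 214  221  225  226  226  223  212  201  199  209  208  174  123   73   57   60   71   83   91   94   97  103
s6.42.png
 214  221  227  228  225  219  206  194  193  201  208  190  150   95   56   50   54   61   66   65   67   74
 217  222  225  226  227  221  207  196  197  208  218  205  169  115   73   58   59   68   77   86   95   98
 215  220  224  227  228  222  211  203  201  206  212  192  149   95   61   53   57   67   78   87   95  100
 215  221  226  227  230  228  212  194  191  199  211  205  176  118   70   51   57   73   80   84   93  102
s7.17.png
 214  221  227  228  226  220  201  184  181  190  201  210  214  207  182  145   98   66   52   52   59   67
 216  222  225  226  227  222  205  192  194  199  203  206  214  210  193  157  101   66   53   60   72   80
 216  221  225  227  227  217  192  172  173  188  200  206  210  211  194  147   94   66   57   62   70   77
 214  222  227  228  233  234  202  153  123  139  183  207  211  202  184  145   95   57   45   56   66   78
s7.92.png
 215  220  225  228  230  231  206  156  106   94  132  179  201  210  210  205  203  203  204  209  209  191
 215  221  225  226  230  226  193  139   92   86  130  181  204  207  206  203  202  202  202  208  206  186
 214  219  224  227  230  226  196  150  104   88  122  171  197  206  205  202  202  201  201  207  209  200
 213  220  225  227  232  232  205  162  112   81   81  103  144  189  206  205  202  202  202  205  207  195
```

```bash
cat > mv.py <<'E'
from h import *
import sys
p=np.load("can.npy"); M=canR(p[3]).as_matrix()
def d(a,b): return (M@(np.array(b)-np.array(a))/10).round(2).tolist()
E
python3 - <<'E'
from mv import *
print("up",d([1,0,154.6],[0,0,185]),"side",d([0,0,185],[0,78,185]),"down",d([0,78,185],[0,78,156]))
bar=lambda th:np.array([0,68*np.sin(np.radians(42)-th),107+68*np.cos(np.radians(42)-th)])
pts=[bar(t)+[0,20.5,-10] for t in np.arange(.2,1.41,.1)]
print(np.round(pts,1)); 
for t,a,b in zip(np.arange(.2,1.41,.1),pts,pts[1:]): print(t.round(1),d(a,b))
E
```

```text
up [-1.75, 0.53, 2.43] side [2.24, 7.47, 0.0] down [1.59, -0.48, -2.38]
[[  0.   55.1 155.6]
 [  0.   49.  158.7]
 [  0.   42.7 161.3]
 [  0.   36.2 163.2]
 [  0.   29.5 164.4]
 [  0.   22.7 165. ]
 [  0.   16.  164.8]
 [  0.    9.2 164.1]
 [  0.    2.6 162.6]
 [  0.   -3.9 160.5]
 [  0.  -10.1 157.7]
 [  0.  -16.  154.4]
 [  0.  -21.6 150.4]]
0.2 [-0.35, -0.52, 0.26]
0.3 [-0.32, -0.56, 0.21]
0.4 [-0.29, -0.59, 0.16]
0.5 [-0.26, -0.62, 0.1]
0.6 [-0.23, -0.64, 0.05]
0.7 [-0.19, -0.65, -0.01]
0.8 [-0.15, -0.66, -0.06]
0.9 [-0.11, -0.66, -0.12]
1.0 [-0.07, -0.65, -0.17]
1.1 [-0.03, -0.64, -0.23]
1.2 [0.01, -0.62, -0.28]
1.3 [0.06, -0.6, -0.32]
```

Emit:
{"name": "servo_tool", "arguments": {
  "twist": [
    [0,0,0],
    [0,0,0],
    [0,0,0],
    [0,0,0],
    [0,0,0]
  ],
  "xyz": [
    [-1.75,0.53,2.43],
    [0,0,0],
    [1.12,3.73,0.0],
    [1.12,3.73,0.0],
    [0,0,0]
  ],
  "fingers": [0,0,0,0,0]
}}

```text
time: 8.6
tool_pos: [0.5148, 0.1217, 0.2008]
tool_rot: [0.666, -0.574, 0.414, 0.234]
contact_force: [-0.8, 0.3, -0.0]
gripper_width: 0.003
```

Emit:
{"name": "servo_tool", "arguments": {
  "twist": [
    [0,0,0],
    [0,0,0],
    [0,0,0]
  ],
  "xyz": [
    [0.8,-0.24,-1.2],
    [0.79,-0.24,-1.18],
    [0,0,0]
  ],
  "fingers": [0,0,0]
}}

```text
time: 8.98
tool_pos: [0.5298, 0.1135, 0.1756]
tool_rot: [0.667, -0.573, 0.416, 0.233]
contact_force: [-1.2, -0.0, -0.0]
gripper_width: 0.001
```

```bash
python3 smp.py 3; python3 w.py 6
```

```text
t 9.075 pos [ -1.08  76.75 154.53] F mean [-0.42 -0.35  0.08] sd [0.36 0.62 0.68]
t 9.12 TCP in can mm [1.000e-01 7.750e+01 1.557e+02] force can [ 1.13 -0.15  0.7 ] rot err [ 0.001 -0.001 -0.001] j [ 0.22 -0.42  2.2  -0.38  0.85 -0.88]
[[ 7.85  2.88 -5.49]
 [-2.36  9.58  1.65]
 [ 5.74  0.    8.19]]
```

View pics/zscene6.png

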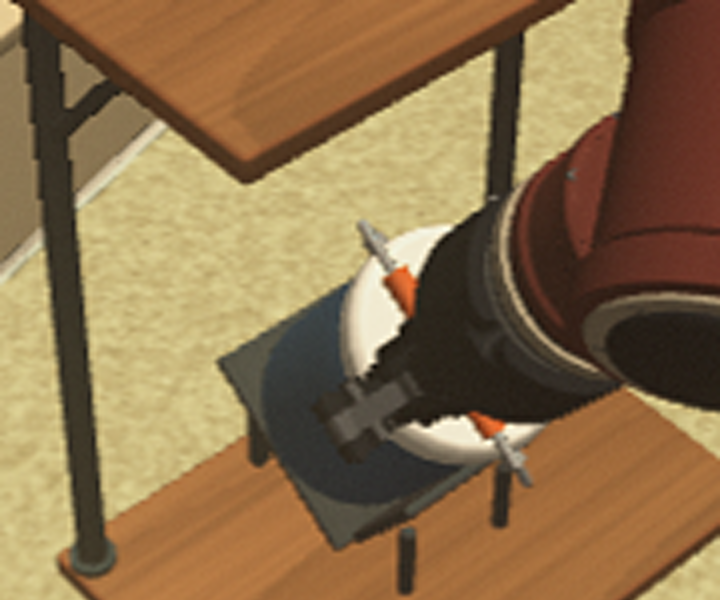

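View pics/ztop6.png

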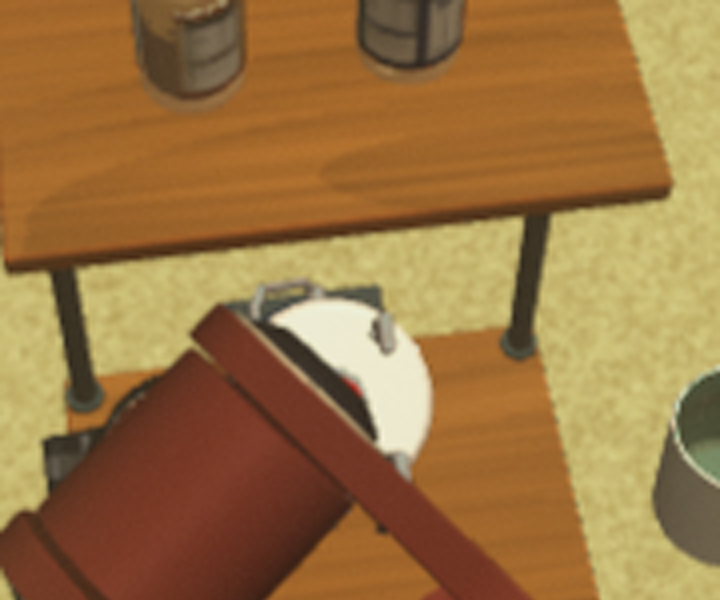

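Emit:
{"name": "servo_tool", "arguments": {
  "twist": [
    [0,0,0],
    [0,0,0],
    [0,0,0],
    [0,0,0]
  ],
  "xyz": [
    [-0.11,-0.78,-0.17],
    [-0.11,-0.77,-0.17],
    [-0.43,-0.6,0.34],
    [0,0,0]
  ],
  "fingers": [0,0,0,0]
}}

```text
time: 9.72
tool_pos: [0.5239, 0.093, 0.1788]
tool_rot: [0.668, -0.574, 0.414, 0.232]
contact_force: [0.4, 0.2, 0.3]
gripper_width: 0.001
```

```bash
python3 smp.py 3; python3 w.py 7
```

```text
t 9.825 pos [  0.24  55.22 156.18] F mean [0.74 0.23 0.13] sd [0.72 0.06 0.33]
t 9.88 TCP in can mm [1.00e-01 5.56e+01 1.56e+02] force can [ 0.3  -0.72  0.63] rot err [ 0.001 -0.    -0.002] j [ 0.17 -0.46  2.23 -0.35  0.85 -0.95]
[[ 7.85  2.88 -5.49]
 [-2.36  9.58  1.65]
 [ 5.74  0.    8.19]]
```

View pics/zscene7.png

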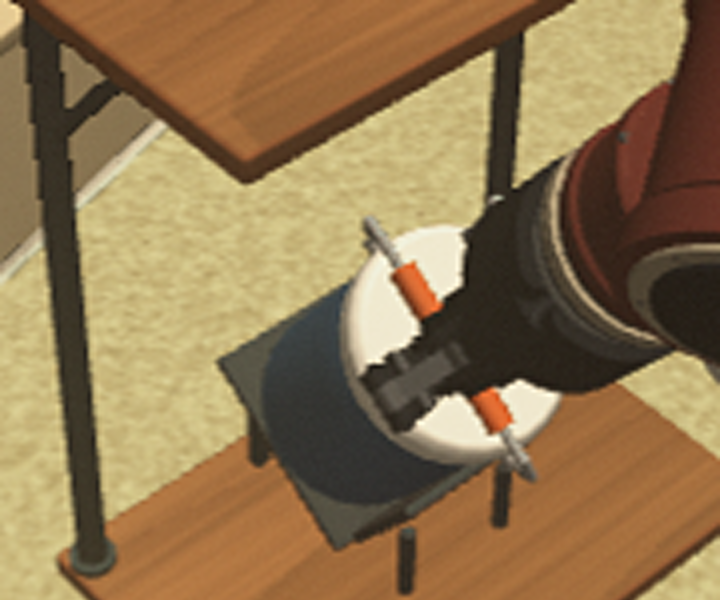

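Emit:
{"name": "servo_tool", "arguments": {
  "twist": [
    [0,0,0],
    [0,0,0],
    [0,0,0],
    [0,0,0],
    [0,0,0],
    [0,0,0]
  ],
  "xyz": [
    [-0.35,-0.52,0.26],
    [-0.32,-0.56,0.21],
    [-0.29,-0.59,0.16],
    [-0.26,-0.62,0.1],
    [-0.23,-0.64,0.05],
    [0,0,0]
  ],
  "fingers": [0,0,0,0,0,0]
}}

```text
time: 10.72
tool_pos: [0.5093, 0.0635, 0.186]
tool_rot: [0.667, -0.574, 0.414, 0.232]
contact_force: [0.2, -0.7, 0.5]
gripper_width: 0.002
```

```bash
python3 w.py 8
```

```text
t 10.72 TCP in can mm [ -0.2  22.5 165.3] force can [ 0.55 -0.62  0.18] rot err [ 0.001 -0.001 -0.001] j [ 0.1  -0.55  2.27 -0.29  0.87 -1.06]
[[ 7.85  2.88 -5.49]
 [-2.36  9.58  1.65]
 [ 5.74  0.    8.19]]
```

View pics/zscene8.png

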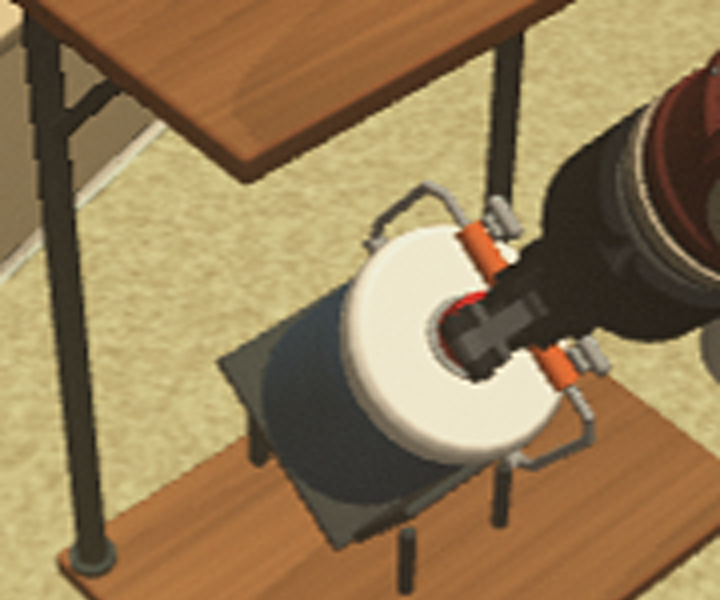

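Emit:
{"name": "servo_tool", "arguments": {
  "twist": [
    [0,0,0],
    [0,0,0],
    [0,0,0],
    [0,0,0],
    [0,0,0]
  ],
  "xyz": [
    [-0.19,-0.65,-0.01],
    [-0.15,-0.66,-0.06],
    [-0.11,-0.66,-0.12],
    [-0.07,-0.65,-0.17],
    [0,0,0]
  ],
  "fingers": [0,0,0,0,0]
}}

```text
time: 11.45
tool_pos: [0.5042, 0.0375, 0.1824]
tool_rot: [0.668, -0.574, 0.414, 0.232]
contact_force: [-0.6, -0.2, 0.7]
gripper_width: -0.001
```

```bash
python3 w.py 9
```

```text
t 11.45 TCP in can mm [ -0.   -3.8 160.9] force can [-0.05 -0.38  0.88] rot err [ 0.001 -0.001 -0.001] j [ 0.03 -0.59  2.3  -0.24  0.86 -1.15]
[[ 7.85  2.88 -5.49]
 [-2.36  9.58  1.65]
 [ 5.74  0.    8.19]]
```

View pics/zscene9.png

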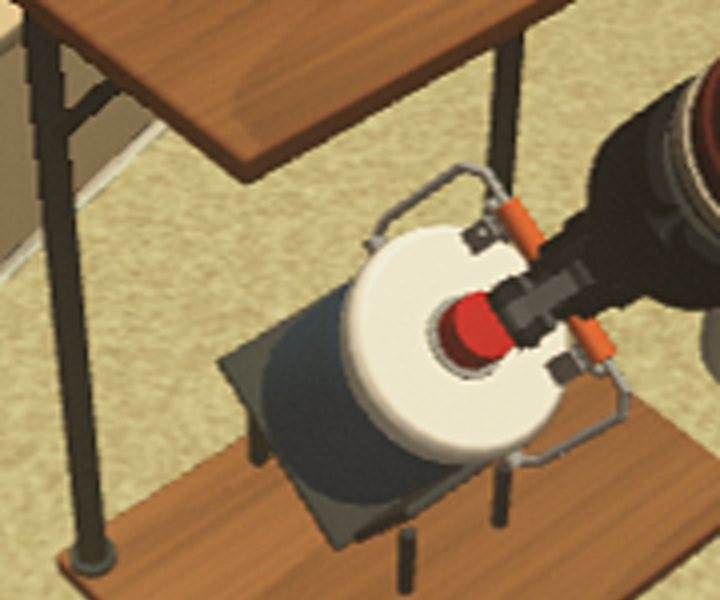

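Emit:
{"name": "servo_tool", "arguments": {
  "twist": [
    [0,0,0],
    [0,0,0]
  ],
  "xyz": [
    [-0.03,-0.64,-0.23],
    [0,0,0]
  ],
  "fingers": [0,0]
}}

```text
time: 11.8
tool_pos: [0.504, 0.0315, 0.18]
tool_rot: [0.667, -0.574, 0.414, 0.233]
contact_force: [-0.1, -0.0, -0.1]
gripper_width: -0.004
```

Emit:
{"name": "servo_tool", "arguments": {
  "twist": [
    [0,0,0],
    [0,0,0]
  ],
  "xyz": [
    [0.01,-0.62,-0.28],
    [0,0,0]
  ],
  "fingers": [0,0]
}}

```text
time: 12.05
tool_pos: [0.5046, 0.0277, 0.179]
tool_rot: [0.669, -0.572, 0.412, 0.234]
contact_force: [-10.0, 14.6, 9.3]
gripper_width: -0.003
```

Emit:
{"name": "servo_tool", "arguments": {
  "twist": [
    [0,0,0],
    [0,0,0]
  ],
  "xyz": [
    [0.03,-0.4,-0.18],
    [0,0,0]
  ],
  "fingers": [0,0]
}}

```text
time: 12.3
tool_pos: [0.507, 0.0261, 0.1801]
tool_rot: [0.672, -0.572, 0.408, 0.233]
contact_force: [-10.9, 30.1, 16.4]
gripper_width: -0.0
```

```bash
python3 w.py 10
```

```text
t 12.3 TCP in can mm [  3.5 -13.9 155.6] force can [-6.21 25.69 24.34] rot err [-0.011  0.009 -0.006] j [-0.02 -0.6   2.31 -0.2   0.83 -1.21]
[[ 7.85  2.88 -5.49]
 [-2.36  9.58  1.65]
 [ 5.74  0.    8.19]]
```

View pics/zscene10.png

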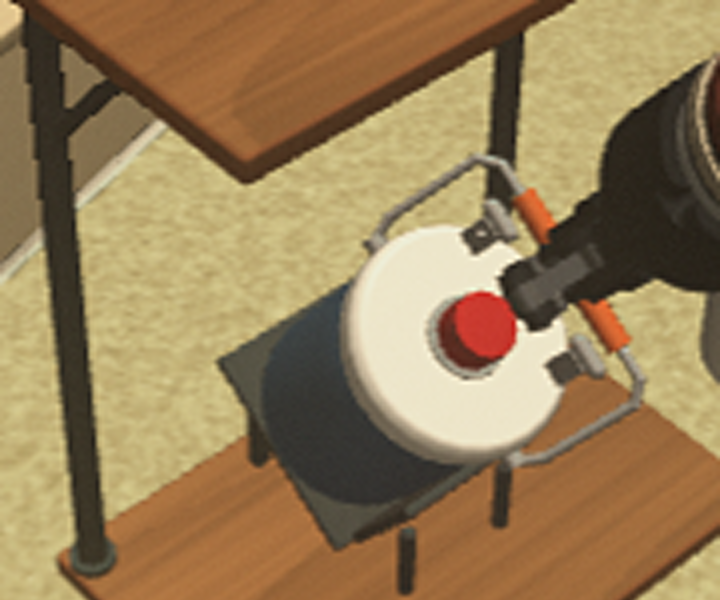

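Run:
```python
from h import *
p=np.load("can.npy"); M=canR(p[3])
for t in np.arange(.9,1.45,.1):
  for dz in (0,.004):
    u=[proj("scene",M.apply(bailpt(t,x)+[0,0,dz])+p[:3])[0]+p[7:9]*-1*0 for x in(.038,-.038)]
    print(t.round(2),dz,[((v-[240,200])*4).round(0) for v in u])
```

```text
0.9 0 [array([483., 213.]), array([584., 370.])]
0.9 0.004 [array([487., 210.]), array([589., 367.])]
1.0 0 [array([493., 207.]), array([594., 363.])]
1.0 0.004 [array([497., 204.]), array([598., 360.])]
1.1 0 [array([502., 202.]), array([602., 357.])]
1.1 0.004 [array([506., 199.]), array([607., 354.])]
1.2 0 [array([509., 197.]), array([609., 351.])]
1.2 0.004 [array([514., 194.]), array([614., 349.])]
1.3 0 [array([516., 194.]), array([615., 347.])]
1.3 0.004 [array([520., 191.]), array([620., 344.])]
1.4 0 [array([521., 191.]), array([619., 343.])]
1.4 0.004 [array([525., 188.]), array([624., 341.])]
```

Run:
```python
import cv2
a=cv2.imread("pics/scene10.png")[235:315,350:410]; cv2.imwrite("pics/zz.png",cv2.resize(a,None,fx=7,fy=7,interpolation=cv2.INTER_CUBIC))
```

```text
(no output)
```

View pics/zz.png

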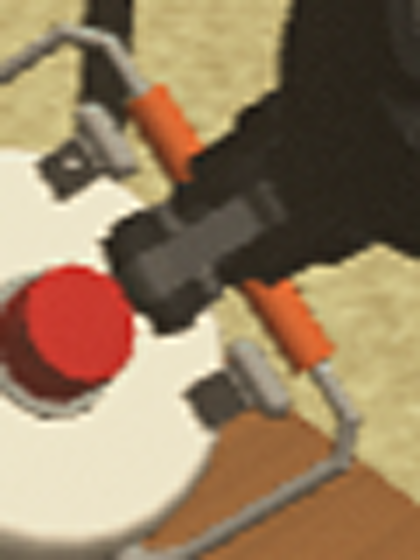

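View pics/ztop10.png

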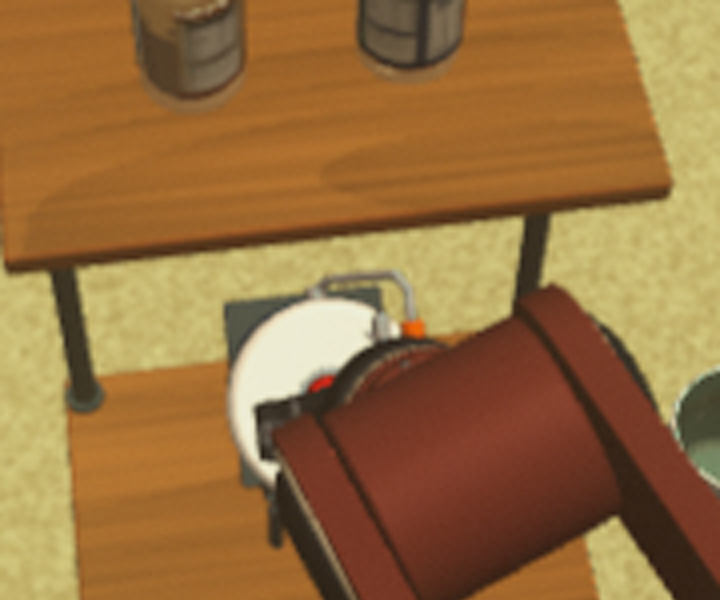

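Emit:
{"name": "servo_tool", "arguments": {
  "twist": [
    [0,0,0],
    [0,0,0],
    [0,0,0]
  ],
  "xyz": [
    [-0.1,0.8,0.5],
    [0.1,0.5,0],
    [0,0,0]
  ],
  "fingers": [0,0,0]
}}

```text
time: 12.78
tool_pos: [0.5039, 0.0344, 0.1794]
tool_rot: [0.667, -0.574, 0.415, 0.233]
contact_force: [0.1, 0.0, -0.1]
gripper_width: 0.001
```

Emit:
{"name": "servo_tool", "arguments": {
  "twist": [
    [0,0,0],
    [0,0,0],
    [0,0,0],
    [0,0,0]
  ],
  "xyz": [
    [-2.2,0.66,3.2],
    [-2.2,0.66,3.2],
    [-3,4,0.5],
    [-3,4,0.5]
  ],
  "fingers": [0,0,0,0]
}}

```text
time: 13.28
tool_pos: [0.3996, 0.1273, 0.2545]
tool_rot: [0.668, -0.573, 0.415, 0.231]
contact_force: [-0.2, 0.2, -0.0]
gripper_width: -0.003
```

Emit:
{"name": "servo_tool", "arguments": {
  "twist": [
    [0,0,0],
    [0,0,0],
    [0,0,0],
    [0,0,0]
  ],
  "xyz": [
    [-1,5,0.5],
    [-1,5,0.5],
    [-1,5,0],
    [0,0,0]
  ],
  "fingers": [0,0,0,0]
}}

```text
time: 13.78
tool_pos: [0.3694, 0.28, 0.2628]
tool_rot: [0.665, -0.575, 0.414, 0.235]
contact_force: [-1.0, -0.2, 0.5]
gripper_width: -0.001
```

```bash
python3 w.py 11
```

```text
t 13.78 TCP in can mm [-116.9  189.7  340.8] force can [-0.41 -0.49  0.92] rot err [ 0.004 -0.004 -0.008] j [ 0.79 -0.55  2.14 -0.55  1.28 -0.41]
[[ 7.85  2.88 -5.49]
 [-2.36  9.58  1.65]
 [ 5.74  0.    8.19]]
```

View pics/zscene11.png

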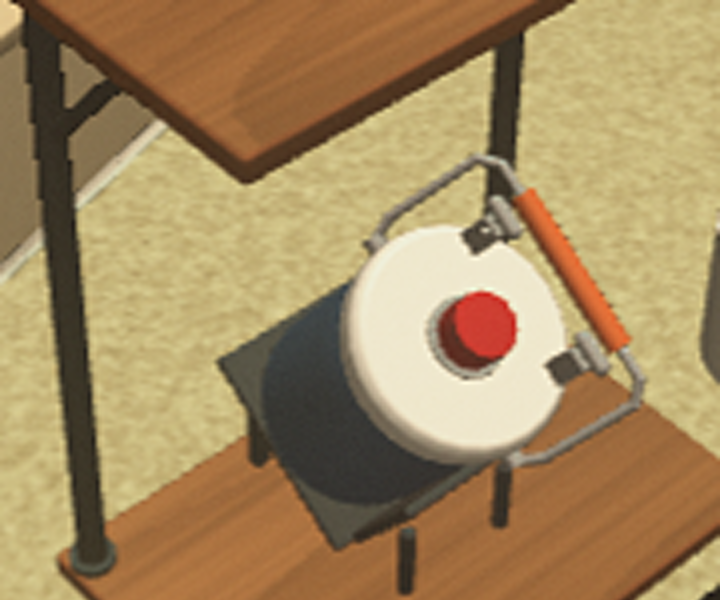

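View pics/top11.png

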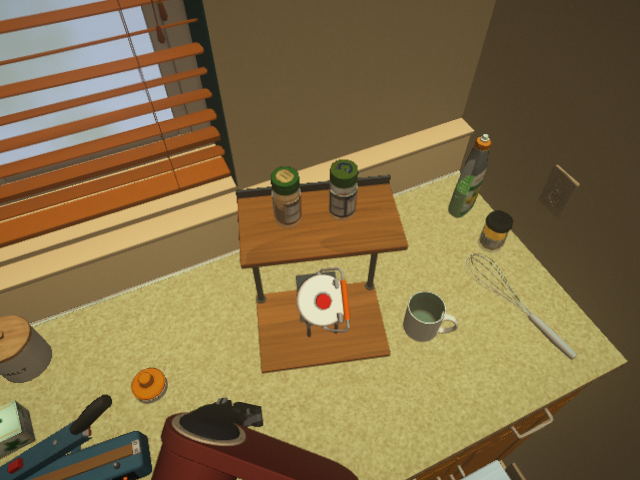

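```bash
python3 -c "
from plant import job
print(job.job_done())"
```

```text
the job is handed in; nothing more can be done
None
```

I left the vent button unclicked because it felt already locked deep, and I swung the bail over to its closed side. The job was handed in after about 14 s on the robot's clock; no verdict is reported.

**Vent button:**
- I pressed it with shut fingertips. The resistance stayed low (about 0.5–0.7 N averaged) and jumped to about 6 N only at the stop.
- In the pictures the button was already about 5 mm down when the fingers were still about 5–6 mm short of that stop. That puts the stop at about 10 mm, which means locked, so I did not click it. The deepest push was roughly 10.6 mm, under the 13 mm that would change anything.
- By camera measurement alone, the stop came at about 6 mm, halfway between the two states. My canister position was about 4 mm off along its axis. I settled it from the button's movement in the pictures and a weak force reading before the stop (0.48 N against 0.15 N in free air).

**Bail:**
- I pushed it along its arc until it came up against its stop, with about 35 N on the fingertips.
- After I backed off, the last picture showed it staying at about 1.3–1.4 rad, so it has snapped past the catch.
- It first appeared to stand at about 0.2 rad rather than 0. That made no difference to the push.

**Mug and jars:** in the last top picture they stand where they were, and the arm is well clear of everything.

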